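# Reload the grinder's sloping segment chute

### The arm

A 6-joint arm with a two-finger parallel gripper is mounted at the origin on the work surface. World frame = base frame: x ahead of the robot, y to its left, z up, the work surface at z = 0. Lengths are in m, angles in degrees, forces in N, time in s.
With the tool pointing down it reaches from about 0.3 to 0.75 m from the base axis. Payload 8.5 kg.
Tool frame: the origin (TCP) lies on the mounting face of the last link; the fingertips stand 173 mm ahead of it and the grasp point (between the pads) lies 155 mm ahead of it (env.tips_ahead is the distance from the TCP to the fingertips, in m); z points along the fingers, x is the direction in which the jaws open and shut, and the axes are right-handed (so a half turn about z gives the same grasp; the last joint's range is limited). The gripper opens to 85 mm and grips with 20 to 120 N. Pads are 22 mm wide; open, the fingers measure 114 mm over their backs; the gripper's body (76 mm by 85 mm) begins 54 mm behind the grasp point. The pads swing forward as they close: fully open they stand 13 mm farther back than shut.
Start: joints at [60.487, 21.807, 74.336, -0, 83.858, -12.336], TCP at [0.162, 0.525, 0.405] pointing down, gripper open.
Joint ranges: [-178.18, 178.18], [-50.72, 133.34], [12.68, 142.11], [-81.47, 261.47], [9.98, 163.14], [-165.26, 165.26]. Speed limits (degrees/s): [136.94, 136.94, 180, 180, 180, 180].

### API

Orientations are given as a 3x3 rotation matrix whose columns are the frame's x, y, z axes.
In Python, from rig import env gives the robot as it stands. The module is installed in compiled form; this text tells all that it offers.
- The arm moves only by the tool step_arm, never from a script. Its argument "increments" is a list of rows, each an object of numbers: "x", "y", "z": the shift along the tool's x, y, z in cm; "wx", "wy", "wz": the turn, a rotation vector about the tool's x, y, z in rad; "gripper": the finger opening in cm, from 0 to 8.54. A call has 1 to 20 rows; each row shifts and turns the commanded pose from where the row before left it, along the tool's axes as they then stand; what a row does not reach is not made up. A row lasts 1/10 s, in which the tool goes at most 50 mm and 8.59 degrees, less where a joint would pass 70% of its speed; a pose out of reach is approached as far as the arm can. A call with a gripper value outside its range is refused whole. The fingers move at their own pace and stop on an object; "newtons" is the grip in N (left out, the last holds). Time passes only in rows, so rows that do not move let the fingers close. It gives the time, the measured TCP pose, the force and the opening at its end, in the units of the state.
- env.observe(): the state, without advancing time (a new reading comes with each control period).
- env.get_image(name): name is "scene" or "top" or "wrist"; returns a dict with "color" (480x640x3 uint8, blue, green, red), "camera_matrix" (3x3 intrinsics, pixels), "distortion" ([k1, k2, p1, p2, k3] as OpenCV has them; the pictures are not rectified), "rvec" (rotation vector, rad) and "tvec" (3), from world to camera coordinates, as OpenCV has them. Camera axes: x right, y down, z forward; pixel columns grow to the right and rows downward; lengths in m; the calibration is good to about 2 mm. A picture is of the moment at which its call begins. There is no depth.
- env.close_job(): hands the job in, once; it reports no verdict.
The state is a dict: "time_s": time; "q": joint angles; "qvel": joint speeds; "joint_efforts": joint torques, N m; "position": TCP position; "tool_rot": TCP orientation; "ft_force": force on the tool from outside, world axes, zero at the start; "wrist_torque": the same for the moment, N m; "grip_width": finger opening in m.
Only numpy, scipy, OpenCV 4.12 (cv2) and the standard library are available. Lean on these libraries where they do the work, as an engineer would, in place of code of your own. Each camera call takes 0.05 s, during which the arm holds its last target. There are 200 camera calls.

### The job

Slide both round-nosed grinding segments lying on the bench into the sloping chute through its upper end, round nose first and sole down, facing the same way as the one already inside, so that they lie in line behind it with nothing sticking out of the tube's mouth. Leave the square-ended brick and everything else on the bench where it is.

Things in the scene. Friction and masses are not known exactly. Their poses are not given: they have to be found in the camera images.
- seg_a_mid (a point): Grinding segment: grey abrasive block on a dark steel sole, 60 long, 30 wide, 40 mm tall, 0.15 kg; from above one end is half-round (radius 15), the other square. Point at its centre, 20 mm above its underside. -x points to the round nose (30 mm away), +x to the square tail (30 mm), y across, z up. The sides are flat and parallel from 15 mm noseward of this point to the tail. It starts standing on its sole.
- seg_a_nose (a point): Tip of the round nose of this segment, half-way up (30 mm along -x from its centre).
- seg_b_mid (a point): Grinding segment: grey abrasive block on a dark steel sole, 60 long, 30 wide, 40 mm tall, 0.15 kg; from above one end is half-round (radius 15), the other square. Point at its centre, 20 mm above its underside. -x points to the round nose (30 mm away), +x to the square tail (30 mm), y across, z up. The sides are flat and parallel from 15 mm noseward of this point to the tail. It starts standing on its sole.
- seg_b_nose (a point): Tip of the round nose of this segment, half-way up (30 mm along -x from its centre).
- seg_c_mid (a point): Grinding segment: grey abrasive block on a dark steel sole, 60 long, 30 wide, 40 mm tall, 0.15 kg; from above one end is half-round (radius 15), the other square. This one is already in the chute, its nose against the stop at the low end; it is not to be handled. Point at its centre, axes as for the other two.
- seg_c_nose (a point): Tip of the round nose of this segment, half-way up (30 mm along -x from its centre).
- chute: Aluminium tube on a steel stand, slick inside, sloping 24 degrees; the upper end (mouth) is open, the lower end shut by a stop plate. Origin on the inner floor, mid-width, at the stop's face. x runs along the floor uphill to the mouth, y across, z square to the floor. Inside 190 long, 35 wide, 46 mm high; 3 mm walls, a 20 mm slot along the roof (top at z = 49 mm). Holds three segments with 10 mm to spare.
- chute_lay (a point): Good place for a segment's centre when it is laid on the chute: a point on the top of the tongue, a bare strip 26 mm wide without walls that prolongs the tube's floor from x = 215 to 287 mm; this is at x = 242 mm, mid-width. Axes as the chute's. Fingers can pass down beside the tongue. A segment let go here in line with the tube slides down into it by itself.
- chute_mouth (a point): Point on the chute's floor, mid-width, at the tube's mouth (x = 190 mm), facing away from the robot. From here two cheeks 30 mm high flare out to about 50 mm apart at x = 215 mm. Axes as the chute's.
- brick: Bystander, to be left in place: abrasive brick on a steel sole like the segments, 60 x 30 x 40 mm, but square at both ends. Origin at the centre of its underside, x along its length.
- puck: Bystander, to be left in place: marble disc lying flat, 48 mm across, 26 mm tall. Origin at the centre of its underside.
- hammer: Bystander, to be left in place: hammer lying along its x axis.
- chisel: Bystander, to be left in place: flat steel stone chisel, 200 mm long, lying along its x axis.
Things that resemble listed ones, but are neither listed nor needed, are in the scene too. What is shaped like the part that bears seg_b_mid but blue or brown is not meant.

How it is judged (in metres and radians):
At the end, for the whole second after the job is handed in: Both loose segments are in the tube behind the first one, in either order, soles on its floor (within 6 mm), in line (0.2 rad, 8 mm sideways), round noses pointing down to the stop, no tail over 2 mm outside the mouth; the first is still within 12 mm of the stop ((((x of seg_a_mid in the frame of chute between 0.08 and 0.104 m and x of seg_a_nose in the frame of chute below 0.09 m) and (x of seg_b_mid in the frame of chute between 0.14 and 0.162 m and x of seg_b_nose in the frame of chute below 0.15 m)) or ((x of seg_b_mid in the frame of chute between 0.08 and 0.104 m and x of seg_b_nose in the frame of chute below 0.09 m) and (x of seg_a_mid in the frame of chute between 0.14 and 0.162 m and x of seg_a_nose in the frame of chute below 0.15 m))) and x of seg_c_mid in the frame of chute between 0.02 and 0.042 m and x of seg_c_nose in the frame of chute below 0.025 m and y of seg_a_mid in the frame of chute between -0.008 and 0.008 m and z of seg_a_mid in the frame of chute between 0.014 and 0.026 m and angle between the z axis of each of seg_a_mid, seg_b_mid, seg_c_mid and the z axis of chute, either way round below 0.15 rad and angle between each of seg_a_mid, seg_b_mid, seg_c_mid's own z axis and vertical below 0.8 rad and angle between the x axis of each of seg_a_mid, seg_b_mid, seg_c_mid and the x axis of chute, either way round below 0.2 rad and y of seg_b_mid in the frame of chute between -0.008 and 0.008 m and z of seg_b_mid in the frame of chute between 0.014 and 0.026 m and y of seg_c_mid in the frame of chute between -0.008 and 0.008 m and z of seg_c_mid in the frame of chute between 0.014 and 0.026 m); the robot touches nothing.
It fails at once if the brick, marble disc, hammer or chisel is moved more than 30 mm from its place (distance of any of brick, puck, hammer, chisel from where it was at the start of the episode above 0.03 m).
It also fails if it takes over 61 s, if anything falls off the work surface, if the arm or the gripper's body presses on something with over 40 N, if the wrist force passes 120 N, or if a joint passes its speed limit or range.

## Working session

There is one attempt and no reset: what is moved stays moved. The work goes in short steps, Python scripts to look and compute and a tool call to move; the robot and the scene stay as the last step left them, time stands still between calls to the robot, and variables do not carry over. Pictures are saved under pics/ and viewed, about 8 in all and at most 12, crops included, and the job is handed in when it is done.

Besides the shell and the picture viewer there is one more tool, called after "Call:" as name(argument=value, ...), one argument or row to a line, values as JSON. step_arm: Moves the arm, as the interface text tells. Its arguments: {"type":"object","properties":{"increments":{"type":"array"},"newtons":{"type":"number"}},"required":["increments"]}

```bash
mkdir -p pics
python3 - <<'E'
from rig import env
import cv2,numpy as np
for n in("scene","top","wrist"):
    d=env.get_image(n); cv2.imwrite(f"pics/{n}0.png",d["color"])
    R=cv2.Rodrigues(d["rvec"])[0]; print(n,np.round(d["camera_matrix"],1).tolist(),np.round(d["distortion"],3),"pos",np.round(-R.T@np.ravel(d["tvec"]),3),np.round(R,2).tolist())
o=env.observe();print(o, env.tips_ahead)
E
```

```text
scene [[433.5, 0.0, 321.9], [0.0, 433.5, 237.1], [0.0, 0.0, 1.0]] [-0.065  0.     0.     0.     0.   ] pos [ 1.335 -0.152  1.011] [[0.2, 0.98, -0.01], [0.72, -0.15, -0.68], [-0.67, 0.13, -0.73]]
top [[446.9, 0.0, 320.2], [0.0, 446.9, 238.6], [0.0, 0.0, 1.0]] [0.021 0.    0.    0.    0.   ] pos [0.376 0.013 1.145] [[0.01, -1.0, 0.01], [-0.99, -0.02, -0.13], [0.13, -0.01, -0.99]]
wrist [[348.2, 0.0, 319.1], [0.0, 348.2, 239.7], [0.0, 0.0, 1.0]] [0.019 0.    0.    0.    0.   ] pos [0.083 0.55  0.373] [[0.3, 0.96, -0.0], [0.9, -0.28, 0.32], [0.31, -0.1, -0.95]]
{'time_s': 0.15, 'q': array([ 6.04878244e+01,  2.18310868e+01,  7.43733460e+01, -1.39348693e-03,
        8.38570391e+01, -1.23369465e+01]), 'qvel': array([ 0.06609948, -0.16544564, -0.15800728,  0.07121232,  0.02963918,
       -0.06826187]), 'joint_efforts': array([ 2.00251983e-03, -4.48623633e+01, -2.31346339e+01, -1.30020494e-04,
        3.73895222e-03,  7.68927748e-06]), 'position': array([0.16240383, 0.52542752, 0.40427165]), 'tool_rot': array([[ 2.95292256e-01,  9.55406838e-01, -5.07468733e-04],
       [ 9.55406392e-01, -2.95292620e-01, -9.45591623e-04],
       [-1.05327647e-03, -2.05612988e-04, -9.99999424e-01]]), 'ft_force': array([-0.20740063,  0.07075513, -0.08432078]), 'wrist_torque': array([ 0.00924328, -0.05274548,  0.02392106]), 'grip_width': 0.08523741992717658} 0.1734
```

View pics/top0.png

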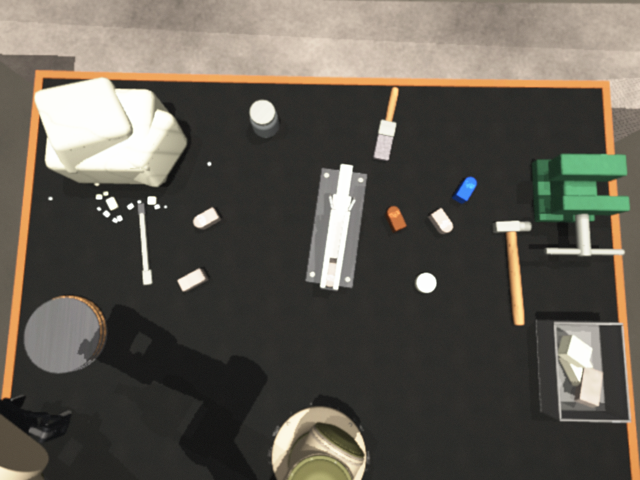

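View pics/scene0.png

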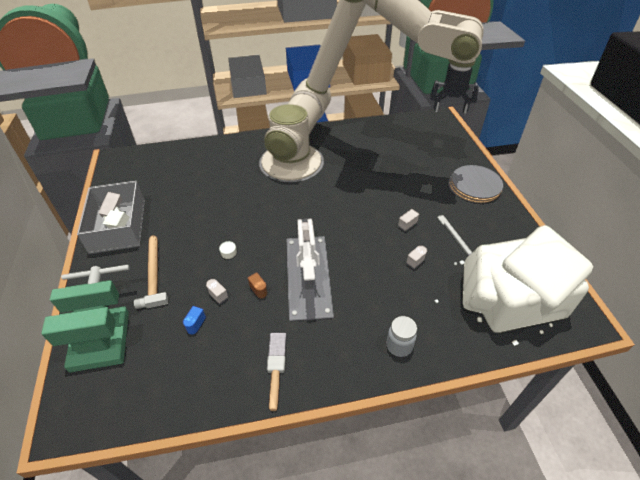

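The top view has light segments at about (206,218) and (441,221), with the square brick at (192,279). The chute runs from (330,285), the low end, to (345,168), the tongue. I'll zoom in on these.

Run:
```python
import cv2,numpy as np
t=cv2.imread("pics/top0.png");s=cv2.imread("pics/scene0.png")
c=lambda im,x,y,w,h,k:cv2.resize(im[y:y+h,x:x+w],(w*k,h*k),interpolation=cv2.INTER_CUBIC)
a=np.hstack([c(t,180,195,50,50,5),c(t,415,195,50,50,5),c(s,392,232,50,50,5)])
b=np.hstack([c(t,300,155,75,140,2),c(s,280,210,60,112,2)[:280]] ) if 0 else None
L=c(t,300,155,75,140,4)[:, :]
L=cv2.resize(L,(188,350));S=c(s,280,210,60,112,3);S=cv2.resize(S,(188,350));S2=cv2.resize(c(s,192,265,50,50,5),(350,350))
cv2.imwrite("pics/crop.png",np.vstack([a,np.hstack([L,S,S2,np.zeros((350,24,3),np.uint8)])]))
```

```text
(no output)
```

View pics/crop.png

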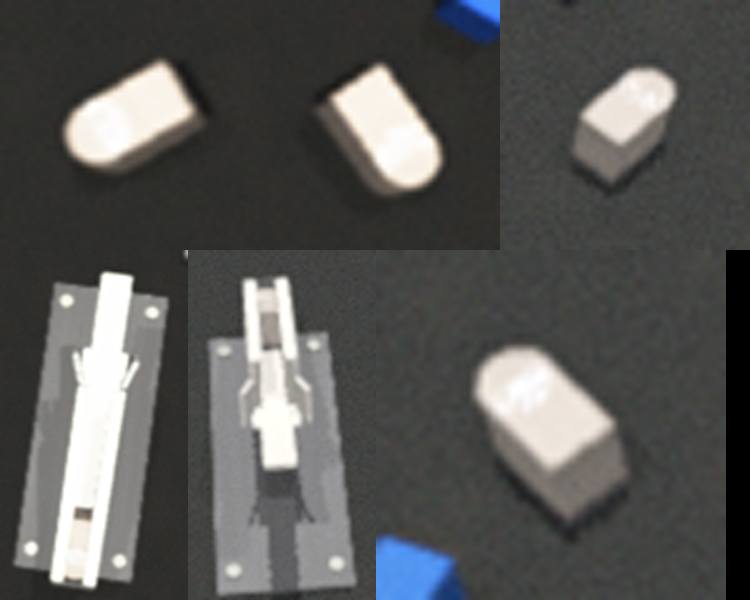

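The crops show both top faces clearly, with A's nose pointing left-down in the top view and B's pointing right-down. The tongue is at the far, upper end. Next I'll measure from the top and scene views.

```bash
cat > h.py <<'E'
import cv2,numpy as np
from rig import env
def ray(d,uv):
    R=cv2.Rodrigues(d["rvec"])[0]
    n=cv2.undistortPoints(np.array(uv,float).reshape(-1,1,2),d["camera_matrix"],d["distortion"]).reshape(-1,2)
    v=np.c_[n,np.ones(len(n))]@R
    return -R.T@np.ravel(d["tvec"]),v/np.linalg.norm(v,axis=1)[:,None]
def plane(d,uv,z):
    c,v=ray(d,uv); return c+v*((z-c[2])/v[:,2])[:,None]
def tri(d1,uv1,d2,uv2):
    c1,v1=ray(d1,uv1);c2,v2=ray(d2,uv2);out=[]
    for a,b in zip(v1,v2):
        s=np.linalg.lstsq(np.c_[a,-b],c2-c1,rcond=None)[0]
        p,q=c1+a*s[0],c2+b*s[1];out.append(np.r_[(p+q)/2,np.linalg.norm(p-q)])
    return np.array(out)
def proj(d,P): return cv2.projectPoints(np.array(P,float).reshape(-1,3),d["rvec"],d["tvec"],d["camera_matrix"],d["distortion"])[0].reshape(-1,2)
def top_face(d,box,thr):
    x,y,w,h=box;g=cv2.cvtColor(d["color"],cv2.COLOR_BGR2GRAY)[y:y+h,x:x+w]
    cs=cv2.findContours((g>thr).astype(np.uint8),0,cv2.CHAIN_APPROX_NONE)[0]
    return max(cs,key=cv2.contourArea).reshape(-1,2)+[x,y]
def delta(P,R=None):
    """cm shift in tool axes and rotvec to reach P,R from the present"""
    o=env.observe();T=o["tool_rot"];r=None if R is None else np.ravel(cv2.Rodrigues(T.T@R)[0])
    return np.round(T.T@(np.array(P)-o["position"])*100,2),r
E
python3 - <<'E'
from h import *
t=env.get_image("top");s=env.get_image("scene")
for n,bt,bs in(("A",(185,198,45,40),(397,238,40,40)),("B",(420,198,45,45),(196,270,40,40))):
    c=top_face(t,bt,185);e=top_face(s,bs,165)
    gt=cv2.cvtColor(t["color"],6)[bt[1]:bt[1]+bt[3],bt[0]:bt[0]+bt[2]]
    m=lambda c:(lambda M:(M["m10"]/M["m00"],M["m01"]/M["m00"]))(cv2.moments(c.reshape(-1,1,2)))
    print(n,m(c),m(e),"tri",tri(t,[m(c)],s,[m(e)]).round(4))
    W=plane(t,c,.04)[:,:2].astype(np.float32);print(cv2.minAreaRect(W),W.mean(0))
    W=plane(s,e,.04)[:,:2].astype(np.float32);print(" scene",cv2.minAreaRect(W))
# tongue far end corners
ct=[(340.5,164.5),(352.5,165.5)]
sc=cv2.resize(s["color"][210:322,280:340],None,fx=5,fy=5,interpolation=2);tc=cv2.resize(t["color"][155:295,300:375],None,fx=4,fy=4,interpolation=2)
o=np.zeros((560,620,3),np.uint8);o[:560,:300]=tc;o[:,310:610]=sc
cv2.imwrite("pics/chute.png",o)
E
```

```text
A (205.14625850340133, 217.7299319727891) (417.71190476190475, 252.56666666666663) tri [[0.5714 0.2926 0.0391 0.0025]]
((0.5707586407661438, 0.2948756515979767), (0.030502093955874443, 0.05996239557862282), 31.58476448059082) [0.571426   0.29398197]
 scene ((0.5715034008026123, 0.2918666899204254), (0.0318976528942585, 0.06004749611020088), 30.967985153198242)
B (442.44123711340205, 220.29209621993124) (215.06827309236945, 286.8212851405622) tri [[ 0.5745 -0.3017  0.0402  0.0018]]
((0.5738826990127563, -0.3016900420188904), (0.05876321345567703, 0.03067993000149727), 34.68233871459961) [ 0.5746537  -0.30090335]
 scene ((0.5724705457687378, -0.30308037996292114), (0.06029829755425453, 0.029947327449917793), 33.074832916259766)
```

View pics/chute.png

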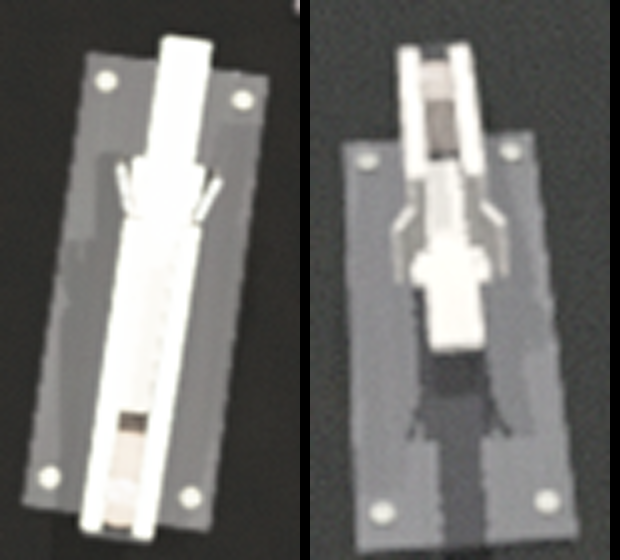

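A is at about (0.571, 0.293) with its nose at 121°, and B at about (0.573, -0.302) with its nose at 214°. Both tops are near z 0.040 and the two views agree. The chute crop shows the tongue end corners and the tube corners, so I'll triangulate those.

Run:
```python
from h import *
t=env.get_image("top");s=env.get_image("scene")
T=np.array([(163,36),(212,40),(122,220),(200,228),(80,530),(153,540)])/4+[300,155]
S=np.array([(485,348),(430,350),(484,178),(407,178),(470,43),(398,45)])-[310,0]
S=S/5+[280,210]
P=tri(t,T,s,S);print(P.round(4))
M=(P[0::2,:3]+P[1::2,:3])/2;print(M.round(4))
d=M[1]-M[2];print("roof dir",d,np.linalg.norm(d),np.degrees(np.arctan2(d[2],np.hypot(*d[:2]))),np.degrees(np.arctan2(d[1],d[0])))
d=M[0]-M[2];print(np.degrees(np.arctan2(d[1],d[0])))
# base holes: yaw
h=plane(t,np.array([(106,80),(243,100),(49,477),(190,497)])/4+[300,155],.005);print(h.round(4))
d=h[:2].mean(0)-h[2:].mean(0);print(np.degrees(np.arctan2(d[1],d[0])),h.mean(0))
```

```text
[[ 6.843e-01 -3.920e-02  1.434e-01  4.000e-04]
 [ 6.817e-01 -6.700e-02  1.459e-01  3.000e-04]
 [ 5.751e-01 -1.740e-02  1.465e-01  1.900e-03]
 [ 5.705e-01 -5.990e-02  1.513e-01  1.400e-03]
 [ 4.015e-01  5.000e-03  7.540e-02  1.500e-03]
 [ 3.962e-01 -3.860e-02  7.760e-02  1.100e-03]]
[[ 0.683  -0.0531  0.1447]
 [ 0.5728 -0.0386  0.1489]
 [ 0.3989 -0.0168  0.0765]]
roof dir [ 0.1739172  -0.02181809  0.07242874] 0.18965532735559706 22.451218638967323 -7.150458521393535
-7.2813517998133355
[[ 0.6966 -0.0091  0.005 ]
 [ 0.6846 -0.099   0.005 ]
 [ 0.4363  0.0239  0.005 ]
 [ 0.425  -0.0659  0.005 ]]
-7.23191188030083 [ 0.56062248 -0.03751441  0.005     ]
```

Call:
step_arm(
  increments=[
    {"x":-0.84,"y":3.83,"z":0.7},
    {"x":-0.84,"y":3.83,"z":0.7},
    {"x":-0.84,"y":3.83,"z":0.7},
    {"x":-0.84,"y":3.83,"z":0.7},
    {"x":-0.84,"y":3.83,"z":0.7},
    {"x":-0.84,"y":3.83,"z":0.7},
    {"x":-0.84,"y":3.83,"z":0.7},
    {"x":-0.84,"y":3.83,"z":0.7},
    {"x":-0.84,"y":3.83,"z":0.7},
    {"x":-0.84,"y":3.83,"z":0.7},
    {"x":-0.84,"y":3.83,"z":0.7},
    {"x":-0.84,"y":3.83,"z":0.7},
    {"wz":0.144},
    {"wz":0.144},
    {"wz":0.144},
    {"wz":0.144},
    {"wz":0.144},
    {},
  ],
  newtons=40,
)

```text
invalid input at $.increments[0]: expected keys x, y, z, wx, wy, wz, gripper
```

Run:
```python
from h import *
o=env.observe();print(o["position"],o["tool_rot"].round(3))
w=env.get_image("wrist");cv2.imwrite("pics/w1.png",w["color"])
print(proj(w,[.571,.293,.04]),proj(w,[.556,.318,.04]))
```

```text
[0.1624173  0.52545123 0.40458456] [[ 0.295  0.955 -0.   ]
 [ 0.955 -0.295 -0.   ]
 [-0.    -0.    -1.   ]]
[[246.31090932 531.43020538]] [[259.51522755 520.33733012]]
```

View pics/w1.png

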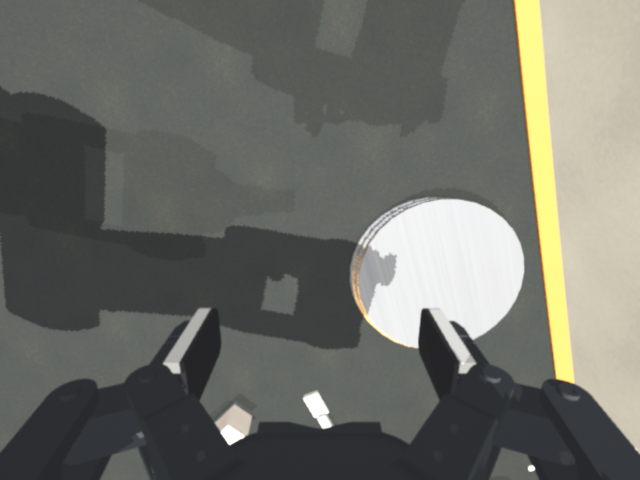

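The call was refused because every row needs all the keys, so that picture only shows the start pose. The jaws are at rows 310–380 and look past the fingers. I'll send it again.

Call:
step_arm(
  increments=[
    {"x":-0.84,"y":3.83,"z":0.7,"wx":0,"wy":0,"wz":0,"gripper":8.5},
    {"x":-0.84,"y":3.83,"z":0.7,"wx":0,"wy":0,"wz":0,"gripper":8.5},
    {"x":-0.84,"y":3.83,"z":0.7,"wx":0,"wy":0,"wz":0,"gripper":8.5},
    {"x":-0.84,"y":3.83,"z":0.7,"wx":0,"wy":0,"wz":0,"gripper":8.5},
    {"x":-0.84,"y":3.83,"z":0.7,"wx":0,"wy":0,"wz":0,"gripper":8.5},
    {"x":-0.84,"y":3.83,"z":0.7,"wx":0,"wy":0,"wz":0,"gripper":8.5},
    {"x":-0.84,"y":3.83,"z":0.7,"wx":0,"wy":0,"wz":0,"gripper":8.5},
    {"x":-0.84,"y":3.83,"z":0.7,"wx":0,"wy":0,"wz":0,"gripper":8.5},
    {"x":-0.84,"y":3.83,"z":0.7,"wx":0,"wy":0,"wz":0,"gripper":8.5},
    {"x":-0.84,"y":3.83,"z":0.7,"wx":0,"wy":0,"wz":0,"gripper":8.5},
    {"x":-0.84,"y":3.83,"z":0.7,"wx":0,"wy":0,"wz":0,"gripper":8.5},
    {"x":-0.84,"y":3.83,"z":0.7,"wx":0,"wy":0,"wz":0,"gripper":8.5},
    {"x":0,"y":0,"z":0,"wx":0,"wy":0,"wz":0.144,"gripper":8.5},
    {"x":0,"y":0,"z":0,"wx":0,"wy":0,"wz":0.144,"gripper":8.5},
    {"x":0,"y":0,"z":0,"wx":0,"wy":0,"wz":0.144,"gripper":8.5},
    {"x":0,"y":0,"z":0,"wx":0,"wy":0,"wz":0.144,"gripper":8.5},
    {"x":0,"y":0,"z":0,"wx":0,"wy":0,"wz":0.144,"gripper":8.5},
    {"x":0,"y":0,"z":0,"wx":0,"wy":0,"wz":0,"gripper":8.5},
  ],
  newtons=40,
)

```text
time_s: 2.2
position: [0.5718, 0.2934, 0.3206]
tool_rot: [[0.853, 0.522, -0.0], [0.522, -0.853, -0.0], [-0.0, -0.0, -1.0]]
ft_force: [-0.1, -0.2, 0.6]
grip_width: 0.0847
```

Run:
```python
from h import *
o=env.observe();print(o["position"],o["tool_rot"].round(3))
w=env.get_image("wrist");cv2.imwrite("pics/w2.png",w["color"])
print(proj(w,[.571,.293,.04]),proj(w,[.556,.318,.04]))
c=top_face(w,(240,240,160,150),170);W=plane(w,c,.04)[:,:2].astype(np.float32)
print(cv2.boundingRect(c.reshape(-1,1,2)),cv2.minAreaRect(W))
```

```text
[0.57178479 0.29340504 0.3206154 ] [[ 0.853  0.522 -0.   ]
 [ 0.522 -0.853 -0.   ]
 [-0.    -0.    -1.   ]]
[[317.87914954 237.25633562]] [[318.19336585 199.30603995]]
(298, 240, 39, 31) ((0.5779550075531006, 0.2801706790924072), (0.02938280999660492, 0.02476082742214203), 31.505043029785156)
```

View pics/w2.png

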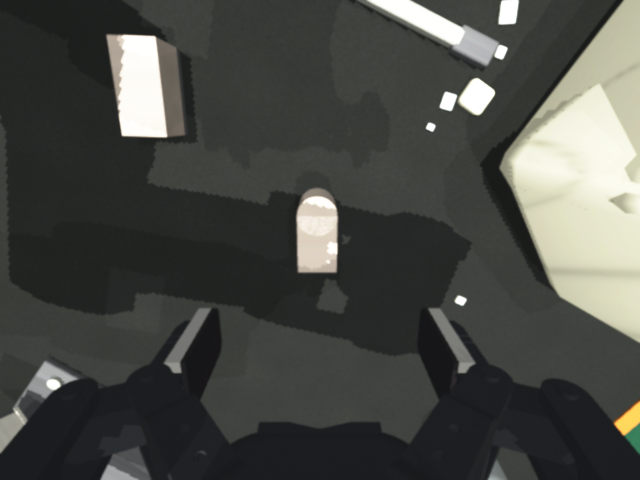

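The wrist view shows segment A at columns 297–337, with the nose top edge near row 197 and the tail edge at row 273. It is aligned with the jaws and about 2 mm noseward. I'll go down and grip.

Call:
step_arm(
  increments=[
    {"x":-0.05,"y":-0.1,"z":3.5,"wx":0,"wy":0,"wz":0,"gripper":8.5},
    {"x":-0.05,"y":-0.1,"z":3.5,"wx":0,"wy":0,"wz":0,"gripper":8.5},
    {"x":0,"y":0,"z":3.4,"wx":0,"wy":0,"wz":0,"gripper":6},
    {"x":0,"y":0,"z":2.4,"wx":0,"wy":0,"wz":0,"gripper":5},
    {"x":0,"y":0,"z":1.0,"wx":0,"wy":0,"wz":0,"gripper":5},
    {"x":0,"y":0,"z":0,"wx":0,"wy":0,"wz":0,"gripper":4},
    {"x":0,"y":0,"z":0,"wx":0,"wy":0,"wz":0,"gripper":2},
    {"x":0,"y":0,"z":0,"wx":0,"wy":0,"wz":0,"gripper":2},
    {"x":0,"y":0,"z":0,"wx":0,"wy":0,"wz":0,"gripper":2},
    {"x":0,"y":0,"z":0,"wx":0,"wy":0,"wz":0,"gripper":2},
    {"x":0,"y":0,"z":0,"wx":0,"wy":0,"wz":0,"gripper":2},
  ],
)

```text
time_s: 3.35
position: [0.57, 0.2947, 0.1838]
tool_rot: [[0.852, 0.524, 0.002], [0.524, -0.852, 0.0], [0.002, 0.0, -1.0]]
ft_force: [-0.5, -0.6, 6.0]
grip_width: 0.0294
```

Call:
step_arm(
  increments=[
    {"x":0,"y":0,"z":-2,"wx":0,"wy":0,"wz":0,"gripper":2},
    {"x":0,"y":0,"z":-4,"wx":0,"wy":0,"wz":0,"gripper":2},
    {"x":0,"y":0,"z":-4,"wx":0,"wy":0,"wz":0,"gripper":2},
    {"x":0,"y":0,"z":-4,"wx":0,"wy":0,"wz":0,"gripper":2},
    {"x":0,"y":0,"z":-4,"wx":0,"wy":0,"wz":0,"gripper":2},
    {"x":0,"y":0,"z":-3,"wx":0,"wy":0,"wz":0,"gripper":2},
    {"x":0,"y":0,"z":0,"wx":0,"wy":0,"wz":0,"gripper":2},
  ],
)

```text
time_s: 4.05
position: [0.5696, 0.2946, 0.3975]
tool_rot: [[0.852, 0.524, 0.008], [0.524, -0.852, 0.002], [0.008, 0.002, -1.0]]
ft_force: [-0.0, -0.5, -1.1]
grip_width: 0.0294
```

```bash
cat >> h.py <<'E'
def chute(yaw=-7.2,sl=24.,end=(.683,-.0531,.1447)):
    a,b=np.radians([yaw,sl]);u=np.array([np.cos(b)*np.cos(a),np.cos(b)*np.sin(a),np.sin(b)])
    y=np.array([-np.sin(a),np.cos(a),0]);z=np.cross(u,y)
    return np.array(end)-.287*u,u,y,z
def layR(): 
    o,u,y,z=chute();return np.c_[y,u,-z]
E
python3 - <<'E'
from h import *
O,u,y,z=chute();R=layR();L=O+.242*u;print("O",O.round(4),"lay",L.round(4))
s=env.observe();print(s["position"],s["grip_width"])
T=s["tool_rot"]
# yaw first (wz) then tilt (wx)
P=L+z*.245
print("pre",P,"yaw needed",np.arctan2(T[1,0],T[0,0])-np.arctan2(y[1],y[0]))
print("all-in-one",delta(P,R))
E
```

```text
O [ 0.4229 -0.0202  0.028 ] lay [ 0.6422 -0.0479  0.1264]
[0.56963004 0.29460049 0.39750902] 0.029413446338273697
pre [ 0.54334991 -0.03545809  0.35021549] yaw needed -0.8939138312187159
all-in-one (array([-19.56,  26.73,   4.63]), array([-0.38472916,  0.18045005, -0.88168954]))
```

Call:
step_arm(
  increments=[
    {"x":-1.96,"y":2.67,"z":0,"wx":0,"wy":0,"wz":0,"gripper":2},
    {"x":-1.96,"y":2.67,"z":0,"wx":0,"wy":0,"wz":0,"gripper":2},
    {"x":-1.96,"y":2.67,"z":0,"wx":0,"wy":0,"wz":0,"gripper":2},
    {"x":-1.96,"y":2.67,"z":0,"wx":0,"wy":0,"wz":0,"gripper":2},
    {"x":-1.96,"y":2.67,"z":0,"wx":0,"wy":0,"wz":0,"gripper":2},
    {"x":-1.96,"y":2.67,"z":0,"wx":0,"wy":0,"wz":0,"gripper":2},
    {"x":-1.96,"y":2.67,"z":0,"wx":0,"wy":0,"wz":0,"gripper":2},
    {"x":-1.96,"y":2.67,"z":0,"wx":0,"wy":0,"wz":0,"gripper":2},
    {"x":-1.96,"y":2.67,"z":0,"wx":0,"wy":0,"wz":0,"gripper":2},
    {"x":-1.96,"y":2.67,"z":0,"wx":0,"wy":0,"wz":0,"gripper":2},
    {"x":0,"y":0,"z":0,"wx":0,"wy":0,"wz":-0.149,"gripper":2},
    {"x":0,"y":0,"z":0,"wx":0,"wy":0,"wz":-0.149,"gripper":2},
    {"x":0,"y":0,"z":0,"wx":0,"wy":0,"wz":-0.149,"gripper":2},
    {"x":0,"y":0,"z":0,"wx":0,"wy":0,"wz":-0.149,"gripper":2},
    {"x":0,"y":0,"z":0,"wx":0,"wy":0,"wz":-0.149,"gripper":2},
    {"x":0,"y":0,"z":0,"wx":0,"wy":0,"wz":-0.149,"gripper":2},
    {"x":0,"y":0,"z":0,"wx":-0.14,"wy":0,"wz":0,"gripper":2},
    {"x":0,"y":0,"z":0,"wx":-0.14,"wy":0,"wz":0,"gripper":2},
    {"x":0,"y":0,"z":0,"wx":-0.139,"wy":0,"wz":0,"gripper":2},
    {"x":0,"y":0,"z":0,"wx":0,"wy":0,"wz":0,"gripper":2},
  ],
)

```text
time_s: 6.05
position: [0.542, -0.0354, 0.3916]
tool_rot: [[0.126, 0.907, 0.403], [0.992, -0.115, -0.051], [0.0, 0.406, -0.914]]
ft_force: [-0.8, -0.1, -2.0]
grip_width: 0.0293
```

Run:
```python
from h import *
O,u,y,z=chute();R=layR();L=O+.242*u
print(delta(L+z*.1845,R))
w=env.get_image("wrist");cv2.imwrite("pics/w3.png",w["color"])
for n,x,yy,zz in(("lay",.242,0,0),("mouthR",.19,-.0205,.049),("mouthL",.19,.0205,.049),("tongue215",.215,.013,0),("low",0,.0205,.049),("low2",0,-.0205,.049)):print(n,proj(w,O+x*u+yy*y+zz*z).round(1))
```

```text
(array([ 0.  , -1.55,  9.89]), array([-0.00086854, -0.00018736, -0.00037183]))
lay [[319.  216.7]]
mouthR [[282.7 150.2]]
mouthL [[355.  150.2]]
tongue215 [[336.9 180.5]]
low [[ 373.5 -379.9]]
low2 [[ 263.4 -379.7]]
```

View pics/w3.png

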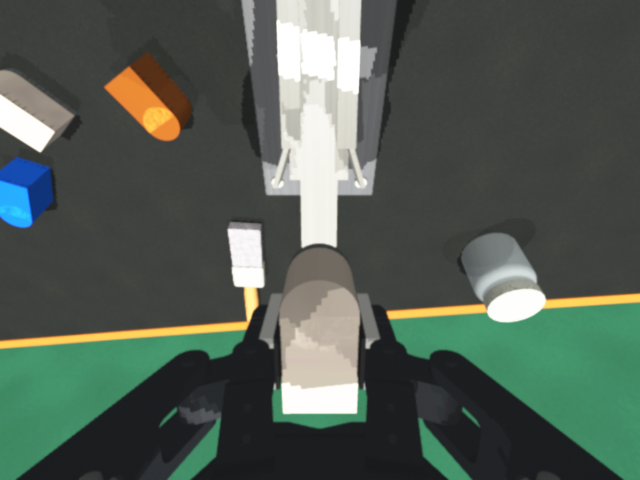

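The wrist view shows the held segment's nose facing the tube. The tongue spans columns 302–338, the wide slab ends at row 180 and the cheek ends are at (277,183) and (361,183). All are within about 1 px of the predictions. I'll lower it onto the tongue.

Call:
step_arm(
  increments=[
    {"x":0.03,"y":-0.75,"z":2,"wx":0,"wy":0,"wz":0,"gripper":2},
    {"x":0.02,"y":-0.8,"z":3,"wx":0,"wy":0,"wz":0,"gripper":2},
    {"x":0,"y":0,"z":2.5,"wx":0,"wy":0,"wz":0,"gripper":2},
    {"x":0,"y":0,"z":1.5,"wx":0,"wy":0,"wz":0,"gripper":2},
    {"x":0,"y":0,"z":0.8,"wx":0,"wy":0,"wz":0,"gripper":2},
    {"x":0,"y":0,"z":0.1,"wx":0,"wy":0,"wz":0,"gripper":2},
    {"x":0,"y":0,"z":0,"wx":0,"wy":0,"wz":0,"gripper":2},
    {"x":0,"y":0,"z":0,"wx":0,"wy":0,"wz":0,"gripper":2},
  ],
)

```text
time_s: 6.9
position: [0.5682, -0.038, 0.2982]
tool_rot: [[0.125, 0.906, 0.404], [0.992, -0.114, -0.051], [-0.0, 0.407, -0.913]]
ft_force: [-11.9, 1.4, 13.3]
grip_width: 0.0292
```

Run:
```python
from h import *
O,u,y,z=chute();R=layR();L=O+.242*u
print(delta(L+z*.183,R));print(env.observe()["ft_force"])
s=env.get_image("scene");w=env.get_image("wrist")
a=cv2.resize(s["color"][215:295,265:345],(480,480),interpolation=2)
b=cv2.resize(w["color"][60:480,160:480],(320,420))
o=np.zeros((480,800,3),np.uint8);o[:,:480]=a;o[:420,480:]=b;cv2.imwrite("pics/lay1.png",o)
```

```text
(array([-0.05, -0.17,  0.43]), array([0.00028035, 0.0001334 , 0.00065989]))
[-11.88959568   1.39407533  13.31008668]
```

View pics/lay1.png

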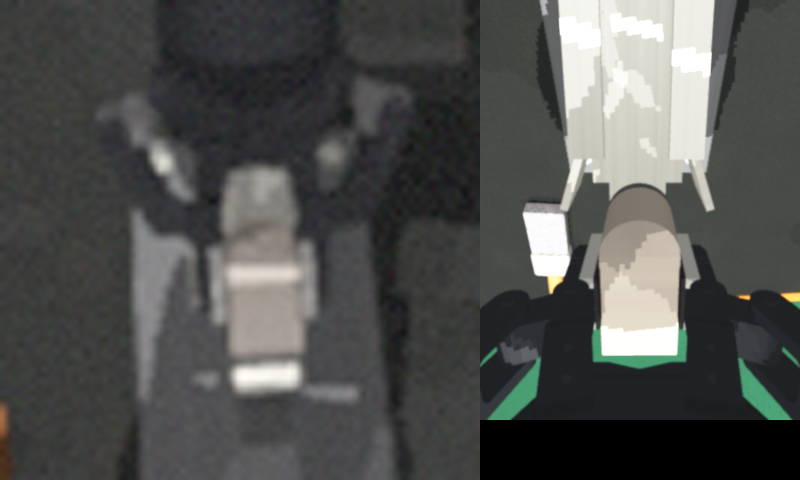

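It is in contact, with about 17 N along the floor normal, so the floor is about 3 mm higher than estimated. The view shows the segment square on the tongue, its nose between the cheeks. I'll relieve the load and release.

Call:
step_arm(
  increments=[
    {"x":0,"y":0,"z":-0.13,"wx":0,"wy":0,"wz":0,"gripper":2},
    {"x":0,"y":0,"z":-0.12,"wx":0,"wy":0,"wz":0,"gripper":2},
    {"x":0,"y":0,"z":0,"wx":0,"wy":0,"wz":0,"gripper":4},
    {"x":0,"y":0,"z":0,"wx":0,"wy":0,"wz":0,"gripper":5.5},
    {"x":0,"y":0,"z":0,"wx":0,"wy":0,"wz":0,"gripper":5.5},
    {"x":0,"y":0,"z":0,"wx":0,"wy":0,"wz":0,"gripper":5.5},
    {"x":0,"y":0,"z":0,"wx":0,"wy":0,"wz":0,"gripper":5.5},
    {"x":0,"y":0,"z":0,"wx":0,"wy":0,"wz":0,"gripper":5.5},
    {"x":0,"y":0,"z":-2,"wx":0,"wy":0,"wz":0,"gripper":5.5},
    {"x":0,"y":0,"z":-4,"wx":0,"wy":0,"wz":0,"gripper":5.5},
    {"x":0,"y":0,"z":-4,"wx":0,"wy":0,"wz":0,"gripper":5.5},
    {"x":0,"y":0,"z":0,"wx":0,"wy":0,"wz":0,"gripper":5.5},
    {"x":0,"y":0,"z":0,"wx":0,"wy":0,"wz":0,"gripper":5.5},
  ],
)

```text
time_s: 8.3
position: [0.527, -0.033, 0.3901]
tool_rot: [[0.125, 0.906, 0.405], [0.992, -0.114, -0.052], [-0.0, 0.408, -0.913]]
ft_force: [-0.7, 0.1, 0.1]
grip_width: 0.0547
```

Run:
```python
from h import *
w=env.get_image("wrist");t=env.get_image("top");s=env.get_image("scene");print(env.observe()["ft_force"])
o=np.zeros((480,790,3),np.uint8);o[:,:400]=w["color"][:,120:520]
o[:,410:600]=cv2.resize(t["color"][160:295,312:365],(190,480),interpolation=2);o[:,600:790]=cv2.resize(s["color"][212:300,287:322],(190,480),interpolation=2)
cv2.imwrite("pics/rel1.png",o)
```

```text
[-0.45159127  0.20625332  0.0809985 ]
```

View pics/rel1.png

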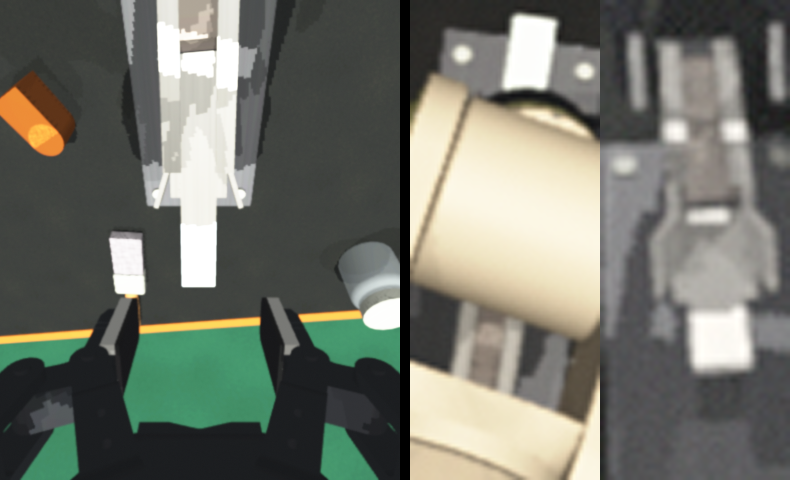

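Segment A slid into the tube behind the first. In the wrist view its tail is near row 50, and the tongue and mouth are clear. Next is B: level the tool, turn and hover.

Call:
step_arm(
  increments=[
    {"x":0,"y":0,"z":0,"wx":0.14,"wy":0,"wz":0,"gripper":8.5},
    {"x":0,"y":0,"z":0,"wx":0.14,"wy":0,"wz":0,"gripper":8.5},
    {"x":0,"y":0,"z":0,"wx":0.14,"wy":0,"wz":0,"gripper":8.5},
    {"x":0,"y":0,"z":0,"wx":0,"wy":0,"wz":-0.144,"gripper":8.5},
    {"x":0,"y":0,"z":0,"wx":0,"wy":0,"wz":-0.144,"gripper":8.5},
    {"x":0,"y":0,"z":0,"wx":0,"wy":0,"wz":-0.144,"gripper":8.5},
    {"x":0,"y":0,"z":0,"wx":0,"wy":0,"wz":-0.144,"gripper":8.5},
    {"x":0,"y":0,"z":0,"wx":0,"wy":0,"wz":-0.143,"gripper":8.5},
    {"x":-3.11,"y":-1.4,"z":0.88,"wx":0,"wy":0,"wz":0,"gripper":8.5},
    {"x":-3.11,"y":-1.4,"z":0.88,"wx":0,"wy":0,"wz":0,"gripper":8.5},
    {"x":-3.11,"y":-1.4,"z":0.88,"wx":0,"wy":0,"wz":0,"gripper":8.5},
    {"x":-3.11,"y":-1.4,"z":0.88,"wx":0,"wy":0,"wz":0,"gripper":8.5},
    {"x":-3.11,"y":-1.4,"z":0.88,"wx":0,"wy":0,"wz":0,"gripper":8.5},
    {"x":-3.11,"y":-1.4,"z":0.88,"wx":0,"wy":0,"wz":0,"gripper":8.5},
    {"x":-3.11,"y":-1.4,"z":0.88,"wx":0,"wy":0,"wz":0,"gripper":8.5},
    {"x":-3.11,"y":-1.4,"z":0.88,"wx":0,"wy":0,"wz":0,"gripper":8.5},
    {"x":0,"y":0,"z":0,"wx":0,"wy":0,"wz":0,"gripper":8.5},
    {"x":0,"y":0,"z":0,"wx":0,"wy":0,"wz":0,"gripper":8.5},
  ],
)

```text
time_s: 10.25
position: [0.5735, -0.3024, 0.3174]
tool_rot: [[-0.558, 0.83, -0.003], [0.83, 0.558, 0.002], [0.004, -0.001, -1.0]]
ft_force: [0.0, 0.3, 0.6]
grip_width: 0.085
```

Run:
```python
from h import *
w=env.get_image("wrist");cv2.imwrite("pics/w4.png",w["color"]);C=(.5735,-.302);a=np.radians(34);n=-np.array([np.cos(a),np.sin(a)])
print(proj(w,[[*C,.04],[*(C+.03*n),.04],[*(C-.03*n),.04]]).round(1))
print(delta([*C,.182]))
g=cv2.cvtColor(w["color"],6)[:,:][170:300,260:380]
```

```text
[[318.1 239.3]
 [318.  199.8]
 [318.2 276. ]]
(array([-7.000e-02, -1.000e-02,  1.362e+01]), None)
```

View pics/w4.png

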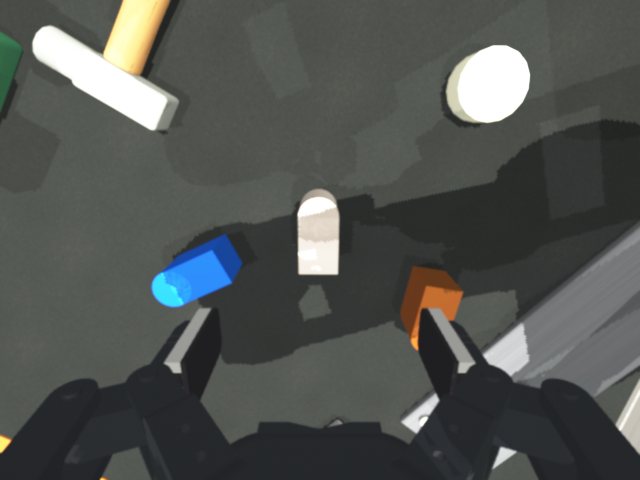

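Segment B is at columns 298–338 and rows 197–275, aligned with the jaws and about 2 mm noseward. The blue and brown decoys are about 60 mm to either side, so I'll narrow the jaws before going down.

Call:
step_arm(
  increments=[
    {"x":0,"y":-0.1,"z":3,"wx":0,"wy":0,"wz":0,"gripper":5},
    {"x":0,"y":-0.1,"z":3,"wx":0,"wy":0,"wz":0,"gripper":5},
    {"x":0,"y":0,"z":2.6,"wx":0,"wy":0,"wz":0,"gripper":5},
    {"x":0,"y":0,"z":2.5,"wx":0,"wy":0,"wz":0,"gripper":5},
    {"x":0,"y":0,"z":1.5,"wx":0,"wy":0,"wz":0,"gripper":5},
    {"x":0,"y":0,"z":0.8,"wx":0,"wy":0,"wz":0,"gripper":5},
    {"x":0,"y":0,"z":0,"wx":0,"wy":0,"wz":0,"gripper":4},
    {"x":0,"y":0,"z":0,"wx":0,"wy":0,"wz":0,"gripper":2},
    {"x":0,"y":0,"z":0,"wx":0,"wy":0,"wz":0,"gripper":2},
    {"x":0,"y":0,"z":0,"wx":0,"wy":0,"wz":0,"gripper":2},
    {"x":0,"y":0,"z":0,"wx":0,"wy":0,"wz":0,"gripper":2},
    {"x":0,"y":0,"z":0,"wx":0,"wy":0,"wz":0,"gripper":2},
  ],
)

```text
time_s: 11.5
position: [0.5718, -0.303, 0.1861]
tool_rot: [[-0.559, 0.829, 0.0], [0.829, 0.559, -0.0], [-0.001, -0.0, -1.0]]
ft_force: [-0.2, 2.4, 6.3]
grip_width: 0.0292
```

Call:
step_arm(
  increments=[
    {"x":0,"y":0,"z":-2,"wx":0,"wy":0,"wz":0,"gripper":2},
    {"x":0,"y":0,"z":-4,"wx":0,"wy":0,"wz":0,"gripper":2},
    {"x":0,"y":0,"z":-4,"wx":0,"wy":0,"wz":0,"gripper":2},
    {"x":0,"y":0,"z":-4,"wx":0,"wy":0,"wz":0,"gripper":2},
    {"x":0,"y":0,"z":-4,"wx":0,"wy":0,"wz":0,"gripper":2},
    {"x":0,"y":0,"z":-3,"wx":0,"wy":0,"wz":0,"gripper":2},
    {"x":0,"y":0,"z":0,"wx":0,"wy":0,"wz":0,"gripper":2},
  ],
)

```text
time_s: 12.2
position: [0.5716, -0.303, 0.3998]
tool_rot: [[-0.559, 0.829, 0.005], [0.829, 0.559, -0.005], [-0.007, 0.002, -1.0]]
ft_force: [-0.0, 0.9, -1.9]
grip_width: 0.0297
```

Run:
```python
from h import *
O,u,y,z=chute();L=O+.242*u
T=env.observe()["tool_rot"];P=L+z*.285
print(delta(P),np.arctan2(T[1,0],T[0,0])-np.arctan2(y[1],y[0]))
```

```text
(array([24.85, 11.38,  1.14]), None) 0.7188166881421474
```

Call:
step_arm(
  increments=[
    {"x":3.11,"y":1.42,"z":0,"wx":0,"wy":0,"wz":0,"gripper":2},
    {"x":3.11,"y":1.42,"z":0,"wx":0,"wy":0,"wz":0,"gripper":2},
    {"x":3.11,"y":1.42,"z":0,"wx":0,"wy":0,"wz":0,"gripper":2},
    {"x":3.11,"y":1.42,"z":0,"wx":0,"wy":0,"wz":0,"gripper":2},
    {"x":3.11,"y":1.42,"z":0,"wx":0,"wy":0,"wz":0,"gripper":2},
    {"x":3.11,"y":1.42,"z":0,"wx":0,"wy":0,"wz":0,"gripper":2},
    {"x":3.11,"y":1.42,"z":0,"wx":0,"wy":0,"wz":0,"gripper":2},
    {"x":3.11,"y":1.42,"z":0,"wx":0,"wy":0,"wz":0,"gripper":2},
    {"x":0,"y":0,"z":0,"wx":0,"wy":0,"wz":0.144,"gripper":2},
    {"x":0,"y":0,"z":0,"wx":0,"wy":0,"wz":0.144,"gripper":2},
    {"x":0,"y":0,"z":0,"wx":0,"wy":0,"wz":0.144,"gripper":2},
    {"x":0,"y":0,"z":0,"wx":0,"wy":0,"wz":0.144,"gripper":2},
    {"x":0,"y":0,"z":0,"wx":0,"wy":0,"wz":0.143,"gripper":2},
    {"x":0,"y":0,"z":0,"wx":-0.14,"wy":0,"wz":0,"gripper":2},
    {"x":0,"y":0,"z":0,"wx":-0.14,"wy":0,"wz":0,"gripper":2},
    {"x":0,"y":0,"z":0,"wx":-0.139,"wy":0,"wz":0,"gripper":2},
    {"x":0,"y":0,"z":0,"wx":0,"wy":0,"wz":0,"gripper":2},
    {"x":0,"y":0,"z":0,"wx":0,"wy":0,"wz":0,"gripper":2},
  ],
)

```text
time_s: 14.0
position: [0.5267, -0.0333, 0.3944]
tool_rot: [[0.126, 0.909, 0.398], [0.992, -0.115, -0.05], [0.0, 0.401, -0.916]]
ft_force: [-0.2, 0.6, -1.9]
grip_width: 0.0291
```

Run:
```python
from h import *
O,u,y,z=chute();L=O+.242*u
print(delta(L+z*.190,layR()))
w=env.get_image("wrist");cv2.imwrite("pics/w5.png",w["color"])
# tongue strip columns at several rows: bright span, against prediction
g=cv2.cvtColor(w["color"],6)
for x in(.225,.235,.245,.255):
    a,b=proj(w,[O+x*u-.013*y,O+x*u+.013*y]);r=int(a[1]);c=np.where(g[r,290:350]>130)[0]+290;print(r,a[0].round(1),b[0].round(1),(c.min(),c.max()) if len(c) else None)
```

```text
(array([-1.000e-02, -1.900e-01,  1.022e+01]), array([-0.00652569, -0.00019184, -0.00033359]))
210 302.0 335.7 (np.int64(301), np.int64(336))
223 302.2 335.5 (np.int64(301), np.int64(336))
235 302.4 335.3 (np.int64(301), np.int64(336))
247 302.6 335.1 None
```

The tongue columns are 301–336, against a prediction of 302–336, so it is centred. I'll lower it gently.

Call:
step_arm(
  increments=[
    {"x":0,"y":-0.1,"z":2.5,"wx":-0.006,"wy":0,"wz":0,"gripper":2},
    {"x":0,"y":-0.1,"z":3,"wx":0,"wy":0,"wz":0,"gripper":2},
    {"x":0,"y":0,"z":2.5,"wx":0,"wy":0,"wz":0,"gripper":2},
    {"x":0,"y":0,"z":1.3,"wx":0,"wy":0,"wz":0,"gripper":2},
    {"x":0,"y":0,"z":0.6,"wx":0,"wy":0,"wz":0,"gripper":2},
    {"x":0,"y":0,"z":0.2,"wx":0,"wy":0,"wz":0,"gripper":2},
    {"x":0,"y":0,"z":0,"wx":0,"wy":0,"wz":0,"gripper":2},
    {"x":0,"y":0,"z":0,"wx":0,"wy":0,"wz":0,"gripper":2},
  ],
)

```text
time_s: 14.85
position: [0.5661, -0.0382, 0.3033]
tool_rot: [[0.125, 0.904, 0.409], [0.992, -0.114, -0.052], [-0.0, 0.413, -0.911]]
ft_force: [-0.9, 0.9, -1.3]
grip_width: 0.0291
```

Call:
step_arm(
  increments=[
    {"x":0,"y":0,"z":0.2,"wx":0,"wy":0,"wz":0,"gripper":2},
    {"x":0,"y":0,"z":0.1,"wx":0,"wy":0,"wz":0,"gripper":2},
    {"x":0,"y":0,"z":0,"wx":0,"wy":0,"wz":0,"gripper":2},
  ],
)

```text
time_s: 15.15
position: [0.567, -0.0383, 0.3016]
tool_rot: [[0.125, 0.903, 0.41], [0.992, -0.114, -0.052], [-0.001, 0.414, -0.91]]
ft_force: [-9.3, 1.1, 11.7]
grip_width: 0.0295
```

Contact at about 15 N. I'll relieve slightly, release and retreat.

Call:
step_arm(
  increments=[
    {"x":0,"y":0,"z":-0.15,"wx":0,"wy":0,"wz":0,"gripper":2},
    {"x":0,"y":0,"z":0,"wx":0,"wy":0,"wz":0,"gripper":2},
    {"x":0,"y":0,"z":0,"wx":0,"wy":0,"wz":0,"gripper":4},
    {"x":0,"y":0,"z":0,"wx":0,"wy":0,"wz":0,"gripper":5.5},
    {"x":0,"y":0,"z":0,"wx":0,"wy":0,"wz":0,"gripper":5.5},
    {"x":0,"y":0,"z":0,"wx":0,"wy":0,"wz":0,"gripper":5.5},
    {"x":0,"y":0,"z":0,"wx":0,"wy":0,"wz":0,"gripper":5.5},
    {"x":0,"y":0,"z":0,"wx":0,"wy":0,"wz":0,"gripper":5.5},
    {"x":0,"y":0,"z":-2,"wx":0,"wy":0,"wz":0,"gripper":5.5},
    {"x":0,"y":0,"z":-4,"wx":0,"wy":0,"wz":0,"gripper":5.5},
    {"x":0,"y":0,"z":-4,"wx":0,"wy":0,"wz":0,"gripper":5.5},
    {"x":0,"y":0,"z":0,"wx":0,"wy":0,"wz":0,"gripper":5.5},
    {"x":0,"y":0,"z":0,"wx":0,"wy":0,"wz":0,"gripper":5.5},
  ],
)

```text
time_s: 16.45
position: [0.5257, -0.0331, 0.3926]
tool_rot: [[0.125, 0.904, 0.409], [0.992, -0.114, -0.052], [-0.0, 0.413, -0.911]]
ft_force: [-0.2, -0.9, -0.4]
grip_width: 0.0551
```

Run:
```python
from h import *
O,u,y,z=chute()
w=env.get_image("wrist");s=env.get_image("scene");print(env.observe()["ft_force"])
for x,h in((.182,.0),(.182,.04),(.19,0),(.19,.049),(.215,0),(.287,0)):print(x,h,proj(w,O+x*u+h*z).round(1))
o=np.zeros((480,800,3),np.uint8);o[:400,:400]=cv2.resize(w["color"][0:200,220:420],(400,400),interpolation=2)
o[:,410:800]=cv2.resize(s["color"][212:292,273:338],(390,480),interpolation=2)
cv2.imwrite("pics/rel2.png",o)
```

```text
[0.6369432  0.16608174 0.02852163]
0.182 0.0 [[318.9 150.5]]
0.182 0.04 [[318.8 156.1]]
0.19 0 [[318.9 161.8]]
0.19 0.049 [[318.7 171.4]]
0.215 0 [[318.9 195.5]]
0.287 0 [[318.9 281.8]]
```

View pics/rel2.png

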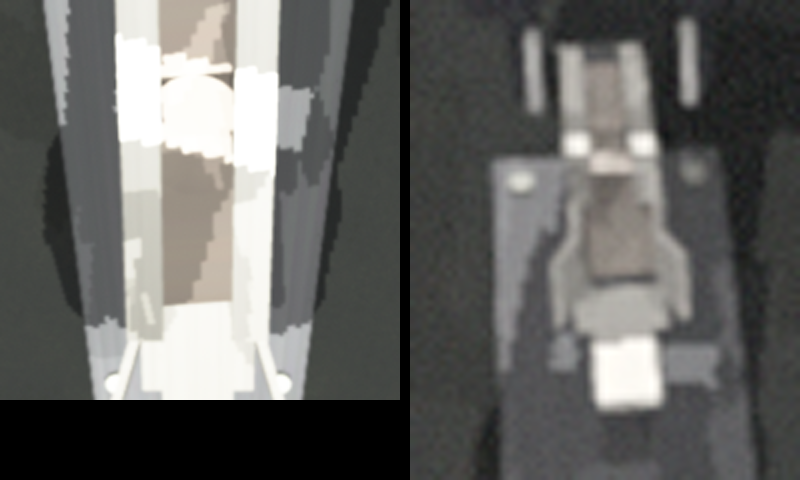

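The wrist view shows B fully inside. Its tail edge is near row 151.5, which puts x at about 0.179 m, with the mouth at row 170. Its round nose is tight against A's tail. I'll check the bystanders by image difference, then hand in.

Run:
```python
from h import *
s=env.get_image("scene")["color"];a=cv2.imread("pics/scene0.png")
for n,(x,y,w,h) in dict(brick=(395,205,28,28),puck=(216,238,26,24),hammer=(132,232,40,80),chisel=(436,212,36,40)).items():
    p=a[y:y+h,x:x+w];r=cv2.matchTemplate(s[y-12:y+h+12,x-12:x+w+12],p,cv2.TM_CCOEFF_NORMED);_,v,_,l=cv2.minMaxLoc(r);print(n,round(v,3),"shift px",l[0]-12,l[1]-12)
print(env.close_job())
```

```text
brick 0.998 shift px 0 0
puck 0.999 shift px 0 0
hammer 0.998 shift px 0 0
chisel 0.997 shift px 0 0
the job is handed in; nothing more can be done
None
```

I laid both segments on the tongue, nose downhill, and released them. Both slid into the tube behind the first one, and I handed the job in at about 17 s.

- **Position:** in the last wrist picture the last tail is about 0.179 m along the chute, roughly 11 mm inside the mouth. Its nose is tight against the tail ahead. The tail edge looks about 2–3° off square, well within the 0.2 rad limit.
- **Clearance:** the gripper was clear of everything at the end, with under 1 N on the wrist.
- **Bystanders:** the brick, marble disc, hammer and chisel show no shift in the scene camera.
- **One disagreement:** contact came 3–5 mm higher above the tongue than my triangulated height. The first segment briefly pressed on the tongue at about 18 N and the second at about 15 N; I backed off before releasing each.
- **Not measured:** I did not check the exact positions of the first segment and segment A in the chute separately. I judged them from the pictures and from the stack length, which fits three segments end to end (0.180 m).

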